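# Close the specimen case

## Robot

A 6-joint arm with a two-finger parallel gripper is mounted at the origin on the work surface. World frame = base frame: x ahead of the robot, y to its left, z up, the work surface at z = 0. Lengths are in m, angles in rad, forces in N, time in s.
With the tool pointing down it reaches from about 0.25 to 0.725 m from the base axis. Payload 9.7 kg.
Tool frame: the origin (TCP) lies on the centre line of the jaws, within the pads' length; the fingertips stand 8 mm ahead of it and the grasp point (between the pads) lies 11 mm behind it; z points along the fingers, y is the direction in which the jaws open and shut (so a half turn about z gives the same grasp; the last joint's range is limited). The gripper opens to 85 mm and grips with 20 to 120 N. Pads are 22 mm wide; open, the fingers measure 114 mm over their backs; the gripper's body (76 mm by 85 mm) begins 54 mm behind the grasp point. The pads swing forward as they close: fully open they stand 13 mm farther back than shut.
Start: joints at [-1.209, 0.087, 0.176, 1.66, 0, 1.571], TCP at [0.195, -0.514, 0.239] pointing down, gripper open.
Joint ranges: [-3.13, 3.13], [-0.85, 1.81], [-1.15, 1.24], [-2.2, 2.28], [-1.44, 1.52], [-3.14, 3.14]. Speed limits (rad/s): [2.22, 2.22, 2.57, 3.14, 3.14, 3.14].

## Interface

Orientations are given as a rotation vector (axis times angle).
In Python, from workcell import r, eyes, close_job gives the robot as it stands.
- The arm moves only by the shell command python3 -m handwheel 'ROWS' [FORCE]. ROWS is JSON, a list that holds one entry, the list of rows, each a list of 5 numbers: the opening, from 0 (shut) to 1 (fully open), then the shift along the tool's x, y, z in m, then the turn about the tool's z in rad. A call has 1 to 12 rows; each row shifts and turns the commanded pose from where the row before left it, along the tool's axes as they then stand; what a row does not reach is not made up. A row lasts 1/12 s, in which the tool goes at most 41.7 mm and 7.16 degrees, less where a joint would pass 70% of its speed; a pose out of reach is approached as far as the arm can. A call with a gripper value outside its range is refused whole. The fingers move at their own pace and stop on an object; FORCE is the grip in N (left out, the last holds). Time passes only in rows, so rows that do not move let the fingers close. It gives the time, the measured TCP pose, the force and the opening at its end, in the units of the state.
- r.get_state(): the state, without advancing time (a new reading comes with each control period).
- eyes.capture(name): name is "side" or "top"; returns a dict with "pixels" (400x640x3 uint8, blue, green, red), "vfov" (degrees; the focal length in pixels is half the picture's height over the tangent of half this angle, whatever the lens; pixels are square), "cx", "cy" (the principal point, pixels), "extrinsics" (4x4, takes a point from world to camera coordinates). Camera axes: x right, y up, looking along -z (the intrinsics and any distortion apply to the point x, -y, -z); pixel columns grow to the right and rows downward; lengths in m; the calibration is good to about 2 mm. A picture is of the moment at which its call begins. There is no depth.
- close_job(): hands the job in, once; it reports no verdict.
Trained networks look in a picture, given as the dict that the camera call returned (one of the last four; its "shot" number tells which), for a name from the list of things; names that differ only in an ending like _2 or _b are one class to them, and where a whole thing is asked for, a point or a joint stands for the part that bears it (a point fixed in the world has none). Each returns a list of dicts, best first, with "confidence" (0 to 1); they miss things now and then, are a little off and sometimes report something else, mostly with a low value. They report only what shows in the picture. A call takes as long as a camera call.
- eyes.regions_of(picture, label): "region" (400x640 bool, what is visible of it) and "bbox" ([left, top, width, height] in pixels, round what is visible of it).
The state is a dict: "clock": time; "joint_pos": joint angles; "joint_velocities": joint speeds; "joint_efforts": joint torques, N m; "position": TCP position; "tool_rot": TCP orientation; "ft_force": force on the tool from outside, world axes, zero at the start; "torque": the same for the moment, N m; "finger_gap": finger opening in m.
Only numpy, scipy, OpenCV 4.12 (cv2) and the standard library are available. Lean on these libraries where they do the work, as an engineer would, in place of code of your own. Each camera call takes 0.05 s, during which the arm holds its last target.

## Task

Two steel specimen cases with sliding doors on top stand open on the bench. Slide the door of the longer case, the one with the sample tubs in it, fully shut against the end of its frame and let go of it. Leave the door of the shorter, empty case as it is.

Things in the scene. Friction and masses are not known exactly. Their poses are not given: they have to be found in the camera images.
- long_handle (a point): Centre of the longer case's door handle: an upright aluminium bar on the middle of the door plate, 14 mm thick along the track, 80 mm long across it, 28 mm high; the plate's flat top is 14 mm below this point (98 mm above the bench). Axes: x along the track, the way the door closes (away from the robot, within 20 degrees), y along the handle, z up.
- long_door (a joint): How far the longer case's door stands open, in m: 0 is shut, against a stop; it grows as it opens, to 0.15. Shutting moves the handle this far along its own x. 0.35 to 0.7 kg, slides with about 3 N of friction and stays where left.
- long_case: The longer case, fixed: a teal steel box 340 x 160 mm, 90 mm high, two lidded tubs inside. Origin: centre of its underside; x along its length, towards the end where the door shuts. The half nearer the robot has a fixed top, over which the 165 x 134 mm aluminium door plate opens. Side rails stand 6 mm, end frames 14 mm above the plate; shut, the end frame is 83 mm ahead of the handle's centre.
- short_handle (a point): Centre of the handle of the shorter case's door, to be left alone: same make, 240 x 130 mm, 90 mm high, empty, its aluminium door plate (115 x 104 mm) partly open, its handle 14 mm thick, 60 mm long, 28 mm high. Axes as for the other handle.

How it is judged:
At the end, for the whole second after the job is handed in: The longer case's door is within 10 mm of fully shut and at rest, and the shorter case's door is within 15 mm of where it was at the start (value of joint long_door below 0.01 m and velocity of joint long_door between -0.01 and 0.01 m/s and distance of short_handle from where it was at the start of the episode below 0.015 m); the robot touches nothing.
It fails at once if the shorter case's door was moved by more than 15 mm (distance of short_handle from where it was at the start of the episode above 0.015 m).
It also fails if it takes over 27 s, if anything falls off the work surface, if the arm or the gripper's body presses on something with over 40 N, if the wrist force passes 120 N, or if a joint passes its speed limit or range.

## Working session

There is one attempt and no reset: what is moved stays moved. The work goes in short steps, Python scripts to look and compute and a shell command to move; the robot and the scene stay as the last step left them, time stands still between calls to the robot, and variables do not carry over. Pictures are saved under pics/ and viewed, and the job is handed in when it is done.

```bash
mkdir -p pics
cat > h.py <<'E'
import numpy as np,cv2
from workcell import r,eyes
def info(p): print({k:v for k,v in p.items() if k!='pixels'})
E
python3 - <<'E'
from h import *
import pickle
s=r.get_state(); print({k:np.round(v,4).tolist() for k,v in s.items()})
for n in ("top","side"):
    p=eyes.capture(n); cv2.imwrite(f"pics/{n}0.png",p["pixels"]); info(p)
    out={}
    for l in ("long_handle","short_handle","long_case","long_door"):
        try:
            R=eyes.regions_of(p,l); out[l]=R
            for q in R: 
                ys,xs=np.nonzero(q["region"]); print(n,l,round(q["confidence"],2),q["bbox"],xs.mean().round(1),ys.mean().round(1),len(xs))
        except Exception as e: print(l,e)
    pickle.dump((p,out),open(n+"0.pkl","wb"))
E
```

```text
{'clock': 0.0, 'joint_pos': [-1.209, 0.0874, 0.1751, 1.6598, -0.0, 1.5708], 'joint_velocities': [0.0005, -0.0009, -0.0007, -0.0007, 0.0019, 0.0006], 'joint_efforts': [0.0007, -52.039, 46.4807, 0.0162, 0.0, -0.0], 'position': [0.1946, -0.5142, 0.2386], 'tool_rot': [-3.0891, -0.565, 0.0004], 'ft_force': [-0.8238, -0.3479, 0.2034], 'torque': [-0.0369, -0.0194, 0.0466], 'finger_gap': 0.0852}
{'vfov': 52.543835084985176, 'cx': 320.790716546684, 'cy': 198.20379483570147, 'extrinsics': array([[ 0.02309066, -0.99851295,  0.04938329, -0.03770633],
       [ 0.99519869,  0.02765734,  0.0938863 , -0.56083369],
       [-0.0951125 ,  0.04697829,  0.99435741, -0.81855612],
       [ 0.        ,  0.        ,  0.        ,  1.        ]]), 'shot': 1}
top long_handle 0.81 [346.5, 185.0, 83.2, 92.1] 385.4 229.6 5845
top short_handle 0.59 [199.0, 185.0, 62.6, 66.1] 231.2 216.9 3118
top long_case 0.73 [324.3, 114.7, 113.9, 190.6] 379.6 210.6 15626
top long_door 0.83 [348.9, 181.8, 75.5, 96.5] 385.4 229.6 5678
top long_door 0.48 [324.7, 114.3, 113.6, 191.3] 379.6 210.8 15919
{'vfov': 53.927833926734905, 'cx': 318.33541459147807, 'cy': 204.50295858153382, 'extrinsics': array([[-0.89971892, -0.43575415,  0.02498385,  0.49582983],
       [ 0.23428032, -0.43384701,  0.86999397, -0.22077396],
       [-0.36826432,  0.78860325,  0.49242898, -0.49340656],
       [ 0.        ,  0.        ,  0.        ,  1.        ]]), 'shot': 2}
side long_handle 0.8 [328.1, 166.6, 95.9, 34.5] 379.4 180.8 2479
side short_handle 0.75 [241.8, 233.7, 112.3, 68.4] 300.0 265.8 4091
side long_case 0.94 [260.5, 148.6, 187.6, 115.1] 360.3 201.1 15148
side long_case 0.63 [242.7, 231.1, 112.4, 70.6] 300.4 265.7 4219
side long_door 0.58 [333.4, 159.9, 94.4, 39.2] 379.9 180.8 2382
```

View pics/top0.png

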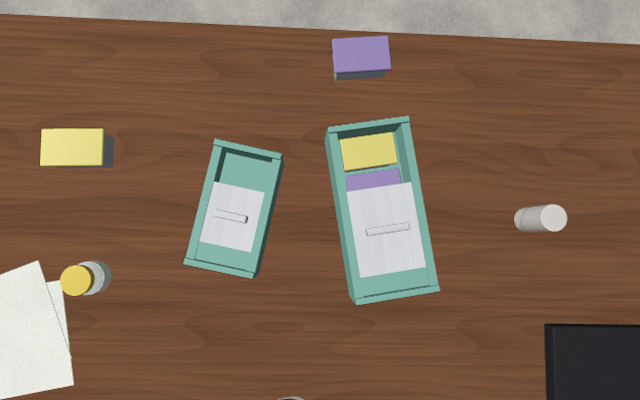

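View pics/side0.png

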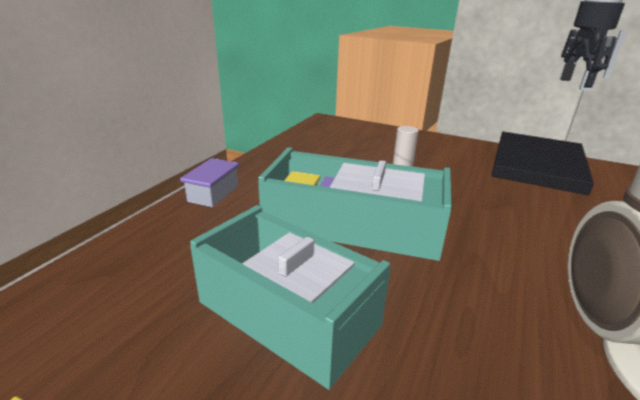

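The top picture shows the long case on the right, with its handle from about (366,232) to (410,227) and its plate spanning (347,192)–(425,268). The short case is on the left, with its handle near (231,216). The gripper is out of the top view. I'll back-project these points.

```bash
cat >> h.py <<'E'
def back(p,u,v,z):
    f=200/np.tan(np.radians(p["vfov"]/2)); E=p["extrinsics"]; R=E[:3,:3];t=E[:3,3]
    d=R.T@np.array([(u-p["cx"])/f,-(v-p["cy"])/f,-1]); o=-R.T@t
    return o+d*(z-o[2])/d[2]
def proj(p,X):
    f=200/np.tan(np.radians(p["vfov"]/2)); E=p["extrinsics"]; c=E[:3,:3]@np.array(X)+E[:3,3]
    return np.array([p["cx"]+f*c[0]/-c[2],p["cy"]-f*c[1]/-c[2]])
E
python3 - <<'E'
from h import *
import pickle
p,o=pickle.load(open("top0.pkl","rb"))
s,os_=pickle.load(open("side0.pkl","rb"))
B=lambda u,v,z:back(p,u,v,z)[:2].round(4)
print("handle ends",B(366,232,.126),B(410,227,.126))
print("plate c",[B(*q,.098).tolist() for q in ((347,192),(411,183),(425,268),(361,277))])
print("case top c",[B(*q,.112).tolist() for q in ((326,128),(408,116),(439,291),(355,304))])
print("short handle",B(214,216,.126),B(247,220,.126), "case",[B(*q,.104).tolist() for q in ((216,139),(282,154),(255,278),(184,264))])
for l in ("long_door","long_case","short_handle"):
    m=o[l][0]["region"].astype(np.uint8); c=max(cv2.findContours(m,0,2)[0],key=cv2.contourArea)
    print(l,cv2.minAreaRect(c),cv2.boxPoints(cv2.minAreaRect(c)).round(1).tolist())
c=cv2.resize(p["pixels"][100:320,170:460],None,fx=2.7,fy=2.7,interpolation=cv2.INTER_CUBIC);cv2.imwrite("pics/tc.png",c)
c=cv2.resize(s["pixels"][130:280,240:470],None,fx=3.4,fy=3.4,interpolation=cv2.INTER_CUBIC);cv2.imwrite("pics/sc.png",c)
E
```

```text
handle ends [ 0.4921 -0.1034] [ 0.5033 -0.1852]
plate c [[0.5682, -0.0702], [0.5894, -0.1946], [0.4268, -0.2219], [0.4077, -0.0995]]
case top c [[0.6884, -0.0263], [0.718, -0.1847], [0.3859, -0.244], [0.3598, -0.0869]]
short handle [0.5144 0.1741] [0.5087 0.1145] case [[0.6617, 0.182], [0.6369, 0.0562], [0.4028, 0.0985], [0.4258, 0.2291]]
long_door ((385.4496154785156, 229.44268798828125), (86.82466888427734, 66.19835662841797), 80.6900634765625) [[345.79998779296875, 192.0], [411.1000061035156, 181.1999969482422], [425.1000061035156, 266.8999938964844], [359.79998779296875, 277.6000061035156]]
long_case ((379.6312255859375, 209.69711303710938), (180.41380310058594, 89.38945770263672), 80.31121826171875) [[320.3999938964844, 128.3000030517578], [408.5, 113.30000305175781], [438.8999938964844, 291.1000061035156], [350.79998779296875, 306.1000061035156]]
short_handle ((231.15293884277344, 216.81175231933594), (52.49716567993164, 60.95744705200195), 12.528807640075684) [[198.89999389648438, 240.89999389648438], [212.10000610351562, 181.39999389648438], [263.3999938964844, 192.8000030517578], [250.1999969482422, 252.3000030517578]]
```

View pics/tc.png

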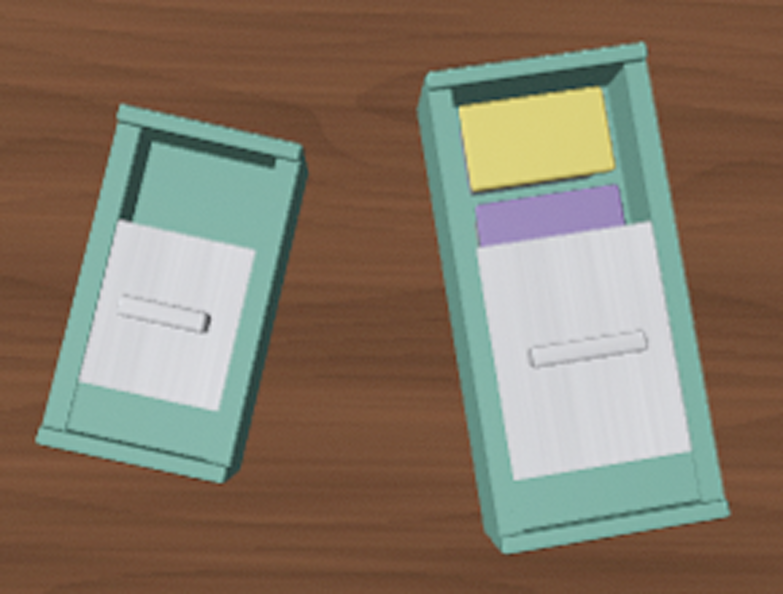

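View pics/sc.png

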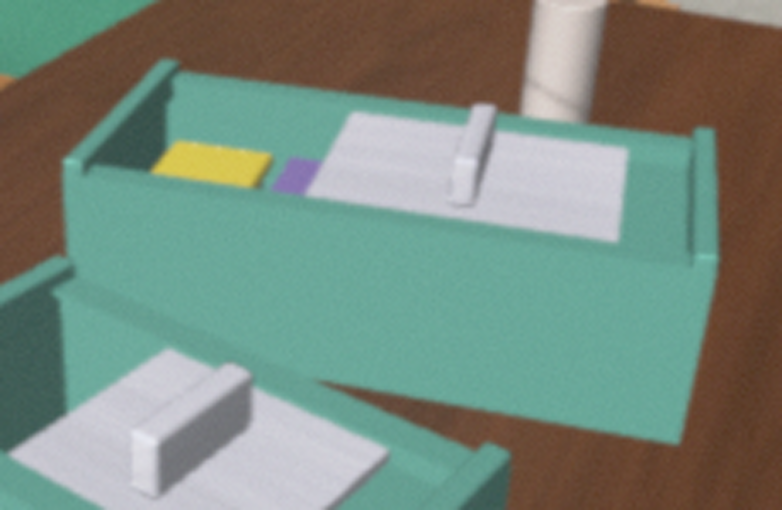

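Handle centre is about (0.498, −0.144), with the track at a yaw of about 10° and roughly 0.12 m of travel. I'll shut the fingers and turn the tool so its x lies along the track. Then I'll drop in behind the handle and push.

```bash
python3 -m handwheel '[[[0,0,0,0,0.0935],[0,0,0,0,0.0935],[0,0,0,0,0]]]' 40
python3 -m handwheel '[[[0,0.0265,-0.026,0,0],[0,0.0265,-0.026,0,0],[0,0.0265,-0.026,0,0],[0,0.0265,-0.026,0,0],[0,0.0265,-0.026,0,0],[0,0.0265,-0.026,0,0],[0,0.0265,-0.026,0,0],[0,0.0265,-0.026,0,0],[0,0.0265,-0.026,0,0],[0,0.0265,-0.026,0,0],[0,0.0265,-0.026,0,0],[0,0.0265,-0.026,0,0]]]'
python3 -m handwheel '[[[0,0,0,0.02,0],[0,0,0,0.02,0],[0,0,0,0.02,0],[0,0,0,0,0],[0,0,0,0,0]]]'
python3 - <<'E'
from h import *
for n in("top","side"):
    p=eyes.capture(n); X=p["pixels"][90:320,230:500]
    cv2.imwrite(f"pics/{n}1.png",cv2.resize(X,None,fx=2.5,fy=2.5,interpolation=cv2.INTER_CUBIC))
from scipy.spatial.transform import Rotation as R
s=r.get_state();print(s["position"],R.from_rotvec(s["tool_rot"]).as_matrix().round(3),s["ft_force"],s["finger_gap"])
E
```

```text
clock: 0.75
position: [0.1947, -0.5144, 0.2393]
tool_rot: [3.13, 0.268, -0.0]
ft_force: [-0.2, 0.2, 1.0]
finger_gap: 0.0517
clock: 1.75
position: [0.4543, -0.1501, 0.2395]
tool_rot: [3.129, 0.28, 0.001]
ft_force: [0.2, -0.3, 0.4]
finger_gap: -0.0003
clock: 2.17
position: [0.4531, -0.1516, 0.179]
tool_rot: [-3.129, -0.278, 0.002]
ft_force: [0.2, -0.1, 1.1]
finger_gap: -0.0002
[ 0.45385276 -0.15212678  0.18069072] [[ 0.985  0.175  0.001]
 [ 0.175 -0.985 -0.001]
 [ 0.001  0.001 -1.   ]] [-0.62539813  0.71596162  0.33327895] 0.00040237617214142234
```

View pics/side1.png

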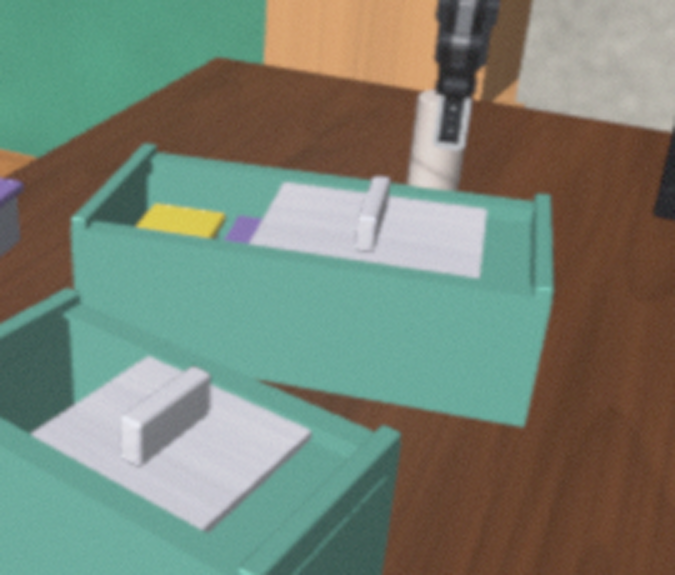

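View pics/top1.png

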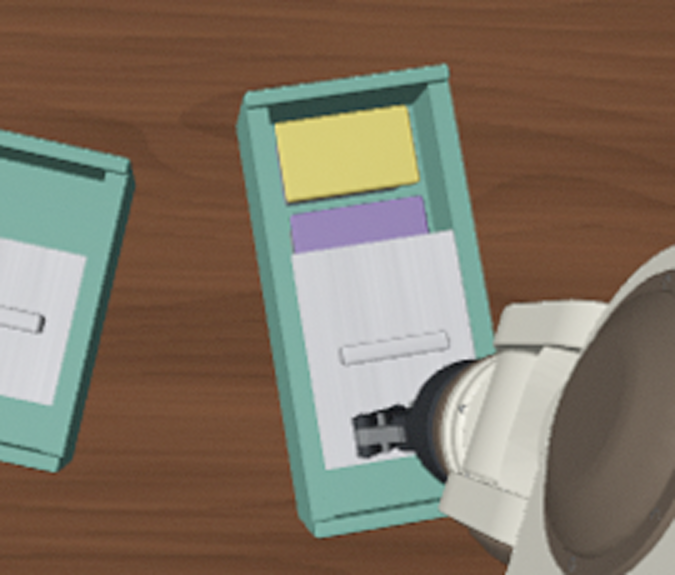

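The side view shows the shut fingertips at about full-image pixel (410,147), above the plate behind the handle. The top view has the finger behind the handle too. I'll compute the tip height from the side pixel.

```bash
python3 - <<'E'
from h import *
import pickle
s,_=pickle.load(open("side0.pkl","rb"))
for z in (.16,.165,.17,.175,.18): print(z,proj(s,[.4538,-.1521,z]).round(1))
print(proj(s,[.4977,-.1443,.126]),proj(s,[.4977,-.1443,.098]))
E
python3 -m handwheel '[[[0,0,0,0.02,0],[0,0,0,0.02,0],[0,0,0,0.02,0],[0,0,0,0,0],[0,0,0,0,0]]]'
python3 - <<'E'
from h import *
p=eyes.capture("side"); X=p["pixels"][120:280,240:470]
cv2.imwrite("pics/side2.png",cv2.resize(X,None,fx=3.4,fy=3.4,interpolation=cv2.INTER_CUBIC))
E
```

```text
0.16 [406.8 153.7]
0.165 [407.1 151. ]
0.17 [407.5 148.4]
0.175 [407.9 145.7]
0.18 [408.3 143.1]
[379.89648913 167.77652132] [378.3823734  181.36135811]
clock: 2.68
position: [0.4535, -0.152, 0.1201]
tool_rot: [-3.13, -0.274, 0.0]
ft_force: [-0.3, -0.0, 0.5]
finger_gap: 0.0001
```

View pics/side2.png

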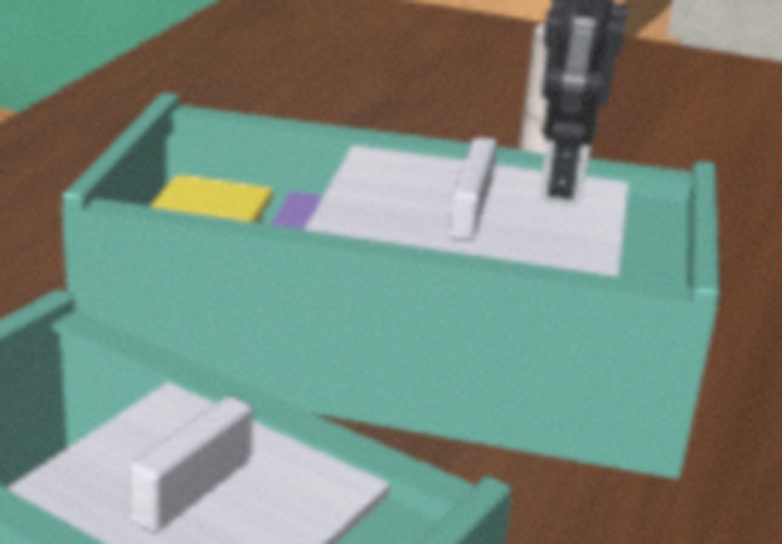

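The fingertips sit just above the plate behind the handle, with enough overlap (crop (562,197), tip z about 0.112). Start pushing.

```bash
python3 -m handwheel '[[[0,0.008,0,0,0],[0,0.008,0,0,0],[0,0.008,0,0,0],[0,0.008,0,0,0],[0,0.008,0,0,0],[0,0.008,0,0,0]]]'
python3 -m handwheel '[[[0,0.008,0,0,0],[0,0.008,0,0,0],[0,0.008,0,0,0],[0,0.008,0,0,0],[0,0.008,0,0,0],[0,0.008,0,0,0],[0,0.008,0,0,0],[0,0.008,0,0,0]]]'
python3 - <<'E'
from h import *
p=eyes.capture("side"); X=p["pixels"][120:280,240:470]
cv2.imwrite("pics/side3.png",cv2.resize(X,None,fx=3.4,fy=3.4,interpolation=cv2.INTER_CUBIC))
s=r.get_state();print(s["position"],s["ft_force"])
E
```

```text
clock: 3.23
position: [0.5016, -0.1433, 0.1194]
tool_rot: [3.13, 0.275, -0.001]
ft_force: [-2.1, -0.2, 1.0]
finger_gap: -0.0001
clock: 3.9
position: [0.5645, -0.1321, 0.1191]
tool_rot: [-3.129, -0.274, 0.001]
ft_force: [-3.1, 0.5, 1.4]
finger_gap: 0.0003
[ 0.56581942 -0.13198924  0.11902051] [-0.41269512  1.4487163   0.02798971]
```

View pics/side3.png

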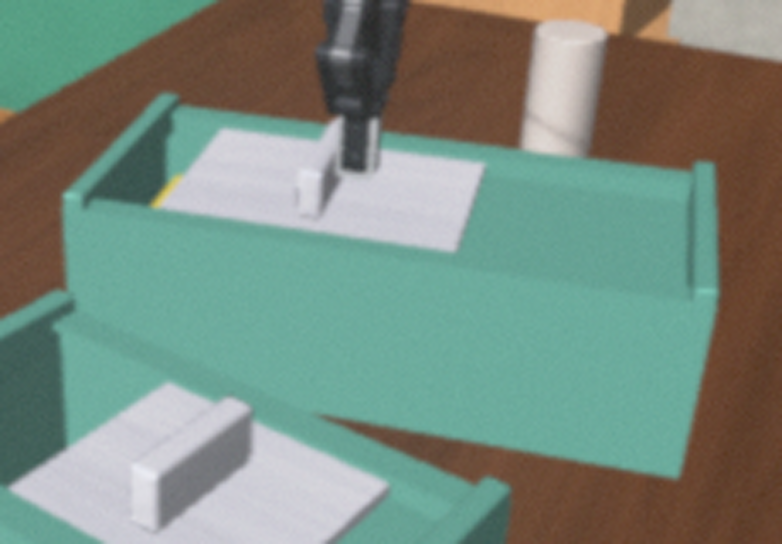

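The door is sliding with the handle against the finger, at about 3 N. An estimated 3 cm remains, so I'll finish slowly while watching the force.

```bash
python3 -m handwheel '[[[0,0.006,0,0,0],[0,0.006,0,0,0],[0,0.006,0,0,0],[0,0.003,0,0,0],[0,0.002,0,0,0]]]'
python3 -m handwheel '[[[0,0.002,0,0,0],[0,0.002,0,0,0],[0,0.002,0,0,0]]]'
```

```text
clock: 4.37
position: [0.5869, -0.1283, 0.1191]
tool_rot: [3.13, 0.274, -0.0]
ft_force: [-2.6, -0.5, -0.9]
finger_gap: 0.0003
clock: 4.62
position: [0.5924, -0.1273, 0.1191]
tool_rot: [-3.13, -0.274, 0.001]
ft_force: [-2.0, 0.8, -1.9]
finger_gap: 0.0003
```

```bash
python3 -m handwheel '[[[0,0.002,0,0,0],[0,0.001,0,0,0]]]'
python3 -m handwheel '[[[0,0.002,0,0,0],[0,0.001,0,0,0]]]'
python3 -m handwheel '[[[0,0.001,0,0,0],[0,0.001,0,0,0]]]'
```

```text
clock: 4.78
position: [0.5955, -0.1268, 0.1192]
tool_rot: [3.13, 0.274, -0.0]
ft_force: [-2.5, 0.2, -1.7]
finger_gap: 0.0004
clock: 4.95
position: [0.5965, -0.1266, 0.1192]
tool_rot: [3.129, 0.273, -0.007]
ft_force: [-17.5, -2.6, 4.7]
finger_gap: 0.0002
clock: 5.12
position: [0.5966, -0.1266, 0.1192]
tool_rot: [3.129, 0.272, -0.012]
ft_force: [-27.8, -3.9, 9.9]
finger_gap: 0.0003
```

The stop was reached at x≈0.597, as predicted, and the force rose to 28 N. Now I'll back off, lift and check.

```bash
python3 -m handwheel '[[[0,-0.005,0,0,0],[0,-0.01,0,0,0],[0,-0.015,0,0,0],[0,-0.01,-0.02,0,0],[0,0,-0.035,0,0],[0,-0.035,-0.02,0,0],[0,-0.035,-0.01,0,0],[0,-0.035,0,0,0],[0,-0.035,0,0,0],[0,-0.035,0,0,0],[0,0,0,0,0],[0,0,0,0,0]]]'
python3 - <<'E'
from h import *
import pickle
for n in("top","side"):
    p=eyes.capture(n); X=p["pixels"][90:320,170:460]
    cv2.imwrite(f"pics/{n}4.png",cv2.resize(X,None,fx=2.5,fy=2.5,interpolation=cv2.INTER_CUBIC))
    old,o=pickle.load(open(n+"0.pkl","rb"))
    for q in eyes.regions_of(p,"short_handle")[:1]: print(n,q["bbox"],o["short_handle"][0]["bbox"])
s=r.get_state();print(s["clock"],s["position"],s["ft_force"])
E
```

```text
clock: 6.12
position: [0.3738, -0.0799, 0.1205]
tool_rot: [3.129, 0.272, 0.006]
ft_force: [0.6, 0.5, -0.5]
finger_gap: 0.0
top [201.9, 184.3, 63.8, 70.1] [199.0, 185.0, 62.6, 66.1]
side [244.3, 235.8, 107.2, 67.4] [241.8, 233.7, 112.3, 68.4]
6.3167 [ 0.37483296 -0.07958641  0.11946359] [-0.25062195  0.25781838  0.13676434]
```

View pics/top4.png

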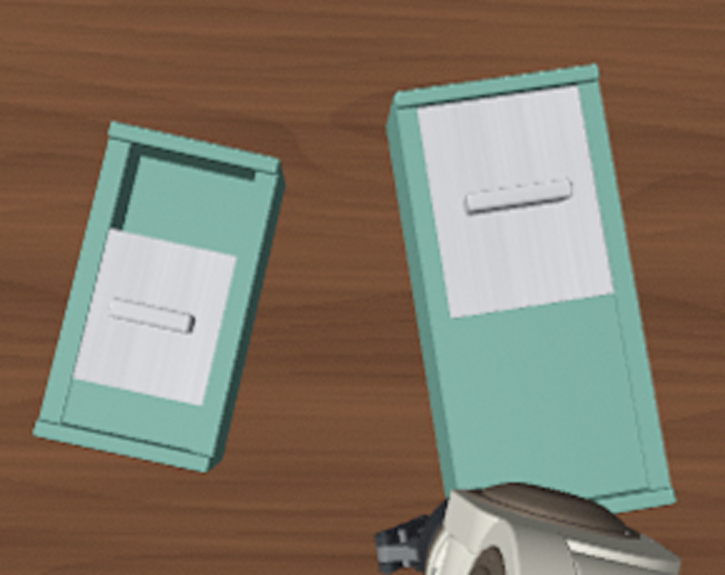

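View pics/side4.png

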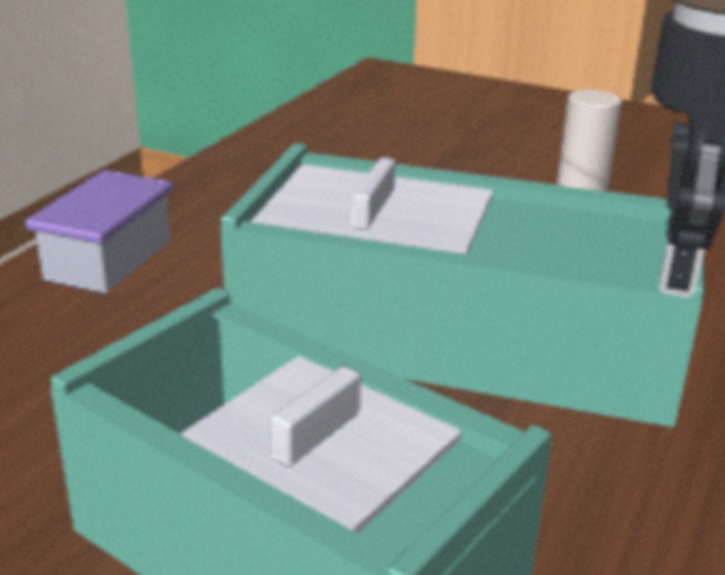

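I put the lift values in the y column by mistake. The tool moved 85 mm sideways at z 0.12 instead of rising, with no force felt. The pictures show the long door flush with its far frame (top crop, about (500,95)) and the short door unmoved. The finger is now close to the near frame corner, so I'll lift straight up for clearance.

```bash
python3 -m handwheel '[[[0,0,0,-0.03,0],[0,0,0,-0.03,0],[0,0,0,-0.03,0],[0,0,0,-0.03,0],[0,0,0,0,0],[0,0,0,0,0],[0,0,0,0,0]]]'
python3 - <<'E'
from h import *
import pickle
p=eyes.capture("top"); X=p["pixels"][90:320,170:460]
cv2.imwrite("pics/top5.png",cv2.resize(X,None,fx=2.5,fy=2.5,interpolation=cv2.INTER_CUBIC))
old,_=pickle.load(open("top0.pkl","rb"))
d=cv2.absdiff(cv2.GaussianBlur(p["pixels"],(5,5),0),cv2.GaussianBlur(old["pixels"],(5,5),0))[130:265,180:290].max(2)
print("short case diff max",d.max())
# handle ends top crop (467,203),(571,188)
print(back(p,170+519/2.5,90+193/2.5,.126), "end frame inner mid",back(p,170+498/2.5,90+95/2.5,.104))
E
```

```text
clock: 6.9
position: [0.3744, -0.0795, 0.2385]
tool_rot: [-3.129, -0.275, 0.002]
ft_force: [0.2, -0.6, -0.4]
finger_gap: -0.0002
short case diff max 3
[ 0.61332788 -0.12370379  0.126     ] end frame inner mid [ 0.69370726 -0.11066602  0.104     ]
```

View pics/top5.png

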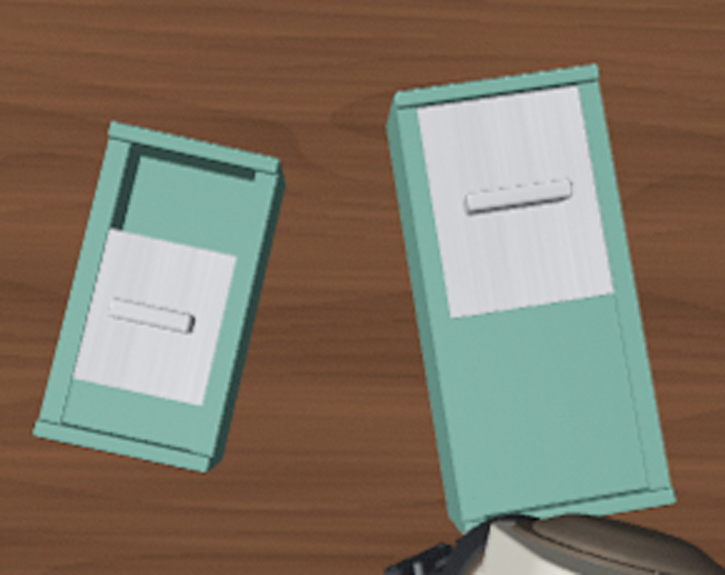

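The long door is against its far frame: the handle-to-frame distance measures about 81 mm, against 83 mm nominal. The short case looks unchanged (maximum pixel difference 3). The arm is clear, so I'll hand in.

```bash
python3 -c "
from workcell import close_job
print(close_job())"
```

```text
the job is handed in; nothing more can be done
None
```

The longer case's door is shut against its end frame and released. I pushed its handle along the track with closed fingers until it met the stop, where the force rose from about 3 N to 28 N. I then backed off and handed the job in after about 7 s of the 27 s allowed.

- **Longer case:** in the last top picture the plate is flush with the end frame. Handle to frame measures about 81 mm, against the 83 mm given for fully shut, which is within measuring error.
- **Shorter case:** its picture area matches the start picture (maximum pixel difference 3), so its door did not move.
- **Arm:** it ended clear of everything at z = 0.24, with about 0 N on the wrist.

**One slip:** in the retreat I typed the lift in the y column. The tool slid 85 mm sideways at z = 0.12, passing low over the longer case's side rail and its near end frame. The force readings after that move, and the pictures, showed no contact or change. I then lifted it straight up.

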